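Open a herb mill's adjusting ring by two full turns

TASK

The knurled adjusting ring on top of the herb mill is screwed down tight. Press closed fingertips lightly against its rim and roll it loose by two full turns, counter-clockwise seen from above, for a coarse grind: the dark line on its top starts over the spout and must come back over the spout for the second time. Nothing is to be gripped or lifted; leave the bowls, the jar and the spoon where they stand, and finish clear of everything.

Things in the scene. Friction and masses are not known exactly. Their poses are not given: they have to be found in the camera images.
- mill: herb mill bolted to the table (does not move): round steel foot 124 mm across, turned wooden body 84 to 104 mm across, ring on top. Origin: on the ring's axis, at its underside on the table; z up. A steel chute (the spout), 36 mm wide, points along the mill's own +y, 50 to 85 mm above the table, reaching 103 mm from the axis
- collar: knurled aluminium adjusting ring: a disc 101 mm across its ridges, 24 mm high, from 112 to 136 mm above the table, upright axis. 36 upright ridges 2.5 mm proud round the rim. Flat top; in its middle a fixed dome 30 mm across, 7 mm high. It turns but does not rise. Origin: on the axis at its underside; z up; +y along the dark line, over the mill's +y (spout) when tight. Too wide to grip
- ring_centre (a point): centre of the ring's flat top, on the turning axis, 136 mm above the table
- ring_mark (a point): point on the dark radial line (6 by 27 mm, flush) on the ring's top, 40 mm from the axis; it goes round with the ring
- ring_turn (a joint): turn of the ring from tight, rad, counted on over full turns: 0 at the start (tight, a stop), grows counter-clockwise seen from above; two turns = 12.57; far stop at 20.1. Dry friction about 0.05 N m (1 N at the rim): it stays where it is left. A fingertip pressed on the rim with about 5 N and moved round the axis takes it along; the rim is free all the way round
- catch_bowl: loose wooden bowl, 92 mm across, 40 mm high, under the mill's spout; origin at its underside. To be left alone.
- spare_bowl: loose dark wooden bowl, 104 mm across, 45 mm high, beside the mill; origin at its underside. To be left alone.
- jar: loose glass jar with a wooden cap, 60 mm across, 85 mm high, beside the mill; origin at its underside. To be left alone.
- spoon: loose wooden spoon lying on the table beside the mill, along its own x, under 30 mm high; origin at its underside. To be left alone.

How it is judged (in metres and radians):
On the way:
1. the ring is past half a turn, with the fingers rolling it (value of joint ring_turn above 3.2 rad and contact force between the fingers and collar above 0.3 N), for 0.05 s.
At the end, for the whole second after the job is handed in: the ring rests at two full turns from tight, within 0.15 of a turn (54 degrees) either way, and the bowls, jar and spoon are within 25 mm of where they stood (value of joint ring_turn between 11.62 and 13.51 rad and velocity of joint ring_turn between -0.05 and 0.05 rad/s and distance of each of catch_bowl, spare_bowl, jar, spoon from where it was at the start of the episode below 0.025 m); the robot touches nothing.
It fails at once if the catch bowl is lifted, tipped or pushed more than 25 mm (distance of catch_bowl from where it was at the start of the episode above 0.025 m or angle between catch_bowl's own z axis and vertical above 0.5 rad).
It fails at once if the spare bowl is lifted, tipped or pushed more than 25 mm (distance of spare_bowl from where it was at the start of the episode above 0.025 m or angle between spare_bowl's own z axis and vertical above 0.5 rad).
It fails at once if the jar is lifted, tipped or pushed more than 25 mm (distance of jar from where it was at the start of the episode above 0.025 m or angle between jar's own z axis and vertical above 0.5 rad).
It fails at once if the spoon is lifted, tipped or pushed more than 25 mm (distance of spoon from where it was at the start of the episode above 0.025 m or angle between spoon's own z axis and vertical above 0.5 rad).
It fails at once if the ring is pressed or squeezed with more than 60 N (contact force between the fingers and collar above 60 N).
It also fails if it takes over 72 s, if anything falls off the work surface, if the arm or the gripper's body presses on something with over 40 N, if the wrist force passes 120 N, or if a joint passes its speed limit or range.

ROBOT

A 7-joint arm with a two-finger parallel gripper is mounted at the origin on the work surface. World frame = base frame: x ahead of the robot, y to its left, z up, the work surface at z = 0. Lengths are in m, angles in degrees, forces in N, time in s.
With the tool pointing down it reaches from about 0.425 to 0.875 m from the base axis. Payload 4.7 kg.
Tool frame: the origin (TCP) lies at the centre of the arm's flange, where the gripper is bolted on; the fingertips stand 182 mm ahead of it and the grasp point (between the pads) lies 164 mm ahead of it; z points along the fingers, x is the direction in which the jaws open and shut, and the axes are right-handed (so a half turn about z gives the same grasp; the last joint's range is limited). The gripper opens to 87 mm and grips with 3 to 60 N. Pads are 19 mm wide; open, the fingers measure 117 mm over their backs; the gripper's body (75 mm by 190 mm) begins 51 mm behind the grasp point.
Start: joints at [-64.509, 18.392, -4.016, 83.108, 1.295, 78.541, -3.26], TCP at [0.271, 0.591, 0.405] pointing down, gripper open.
Joint ranges: [-163.93, 163.93], [-17.29, 119.83], [-79.2, 71.16], [3.27, 140.29], [-89.18, 269.18], [5.43, 117.66], [-154.24, 154.24]. Speed limits (degrees/s): [147.25, 147.25, 180, 180, 180, 180, 180].

INTERFACE

Orientations are given as [roll, pitch, yaw] about the fixed x, y, z axes, in that order (R = Rz(yaw) Ry(pitch) Rx(roll)).
In Python, from cell import env gives the robot as it stands. The module is installed in compiled form; this text tells all that it offers.
- The arm moves only by the tool carry_out, never from a script. Its argument "increments" is a list of rows, each a list of 5 numbers: the shift along the world's x, y, z in m, then the turn about the world's z in degrees, then the gripper's target within -1 to 1 (shut at 1, half-way at 0, fully open at -1). In form: [[dx, dy, dz, spin, jaw], ...]. A call has 1 to 20 rows; each row is the pose to reach, as a shift and turn from the pose commanded when the call began; what a row does not reach only later rows make up. A row lasts 1/10 s, in which the tool goes at most 50 mm and 8.59 degrees, less where a joint would pass 70% of its speed; a pose out of reach is approached as far as the arm can. A call with a gripper value outside its range is refused whole. The fingers move at their own pace and stop on an object; "grip_force" is the grip in N (left out, the last holds). Time passes only in rows, so rows that repeat a pose let the fingers close. It gives the time, the measured TCP pose, the force and the opening at its end, in the units of the state.
- env.get_obs(): the state, without advancing time (a new reading comes with each control period).
- env.read_camera(name): name is "scene" or "top" or "wrist"; returns (picture, depth): 400x640x3 uint8, red, green, blue; 400x640 float32, m along the optical axis (not along the pixel's ray), 0 where there is no reading.
- env.get_calibration(name): a dict with "K" (3x3 intrinsics, pixels), "camera_from_world" (4x4, takes a point from world to camera coordinates); the wrist camera has in their place "T_tool_cam" (4x4, takes a point from camera to tool coordinates, whose origin is the TCP and whose axes are the tool frame's). Camera axes: x right, y down, z forward; pixel columns grow to the right and rows downward; lengths in m; the calibration is good to about 2 mm. A picture is of the moment at which its call begins: read the wrist's pose just before it. get_calibration takes no time and is no camera call.
- env.sign_off(): hands the job in, once; it reports no verdict.
The state is a dict: "time_s": time; "qpos": joint angles; "joint_velocities": joint speeds; "effort": joint torques, N m; "tool_pos": TCP position; "tool_rot": TCP orientation; "force": force on the tool from outside, world axes, zero at the start; "wrist_torque": the same for the moment, N m; "grip_width": finger opening in m.
Only numpy, scipy, OpenCV 4.12 (cv2) and the standard library are available. Lean on these libraries where they do the work, as an engineer would, in place of code of your own. Each camera call takes 0.05 s, during which the arm holds its last target.

## Working session

There is one attempt and no reset: what is moved stays moved. The work goes in short steps, Python scripts to look and compute and a tool call to move; the robot and the scene stay as the last step left them, time stands still between calls to the robot, and variables do not carry over. Pictures are saved under pics/ and viewed, and the job is handed in when it is done.

Besides the shell and the picture viewer there is one more tool, called after "Request:" in YAML: its name, and indented under it one key for each argument. carry_out: Moves the arm, as the interface text tells. Its arguments: {"type":"object","properties":{"increments":{"type":"array"},"grip_force":{"type":"number"}},"required":["increments"]}

```bash
mkdir -p pics
cat > h.py <<'E'
import numpy as np, cv2
from cell import env
def cal(n):
    c=env.get_calibration(n); return np.array(c["K"]),np.array(c["camera_from_world"])
def w(n,d,us,vs):
    K,T=cal(n); z=d[vs,us]; p=np.stack([(us-K[0,2])/K[0,0]*z,(vs-K[1,2])/K[1,1]*z,z,np.ones_like(z)])
    return (np.linalg.inv(T)@p)[:3].T
E
python3 - <<'E'
from h import *
print(env.get_obs())
for n in("scene","top"):
    p,d=env.read_camera(n); cv2.imwrite(f"pics/{n}0.png",p[:,:,::-1]); np.save(n+"d.npy",d); np.save(n+"p.npy",p)
    print(n,cal(n))
E
```

```text
{'time_s': 0.0, 'qpos': array([-64.51178067,  18.43651363,  -4.01538594,  83.17426846,
         1.2956382 ,  78.54197346,  -3.2595675 ]), 'joint_velocities': array([ 0.07002829,  0.03929898,  0.04179183, -0.02400052,  0.07978666,
       -0.06200278, -0.01772483]), 'effort': array([-1.44657802e-04, -4.91281199e+01, -4.04041372e-01, -3.12529457e+01,
       -6.39271550e-02,  4.36902686e-02,  1.96388032e-04]), 'tool_pos': array([0.27135485, 0.59041405, 0.4036956 ]), 'tool_rot': array([1.79993497e+02, 1.07476479e-01, 6.53219318e+01]), 'force': array([-0.01706375, -0.24885552, -0.54902391]), 'wrist_torque': array([ 0.03709937,  0.00708195, -0.05050761]), 'grip_width': 0.08698954093925118}
scene (array([[405.95538451,   0.        , 312.58226653],
       [  0.        , 405.95538451, 198.32260455],
       [  0.        ,   0.        ,   1.        ]]), array([[ 0.594524  ,  0.80373578, -0.02345254, -0.3897409 ],
       [ 0.45702441, -0.36177128, -0.81255784, -0.14478469],
       [-0.66156626,  0.47236675, -0.58240857,  1.22442302],
       [ 0.        ,  0.        ,  0.        ,  1.        ]]))
top (array([[505.71764597,   0.        , 329.52792868],
       [  0.        , 505.71764597, 200.26277178],
       [  0.        ,   0.        ,   1.        ]]), array([[ 0.05257363, -0.99859997,  0.00584127,  0.02501692],
       [-0.97719333, -0.05264998, -0.20572111,  0.56865209],
       [ 0.20574063,  0.00510745, -0.97859323,  1.03467488],
       [ 0.        ,  0.        ,  0.        ,  1.        ]]))
```

View pics/scene0.png

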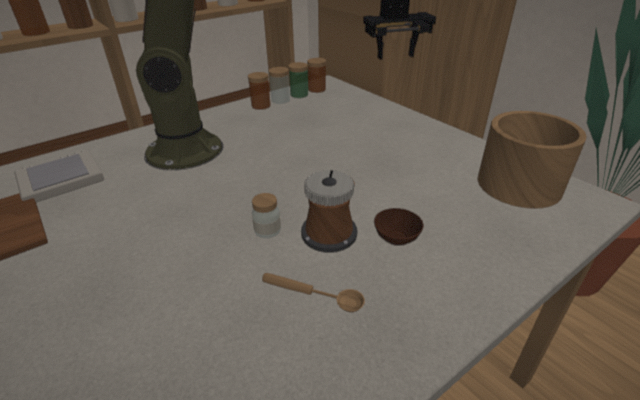

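View pics/top0.png

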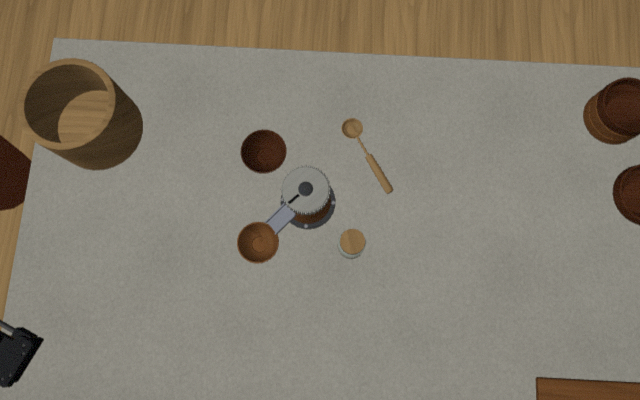

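The top view shows the ring at about (306,189), its dark line and the spout pointing down-left to the catch bowl (258,242). The spare bowl is at (264,151), the jar at (352,242) and the spoon around (367,157). Next I'll measure positions.

Run:
```python
from h import *
for n in("top","scene"):
    d=np.load(n+"d.npy"); vs,us=np.mgrid[0:400,0:640]; us=us.ravel();vs=vs.ravel()
    P=w(n,d,us,vs); ok=(d[vs,us]>0)
    near=lambda c,r:ok&(np.hypot(P[:,0]-c[0],P[:,1]-c[1])<r)
    m=ok&(abs(P[:,2]-.136)<.004)&(P[:,0]>.3)&(P[:,0]<.9)&(abs(P[:,1])<.25)
    (cx,cy),r=cv2.minEnclosingCircle(P[m,:2].astype(np.float32)); print(n,"ring",cx,cy,r,np.median(P[m,2]),m.sum(),P[m].mean(0))
    mm=(ok&(P[:,2]>.012)&(P[:,0]>.3)&(P[:,0]<.9)&(abs(P[:,1])<.3)).reshape(400,640).astype(np.uint8)
    k,l,s,c=cv2.connectedComponentsWithStats(mm)
    for i in range(1,k):
        if s[i,4]<30: continue
        q=P[(l==i).ravel()]; print(s[i],q.min(0).round(3),q.max(0).round(3))
    if n=="top":
        # refit top ring by colour, mark
        p=np.load("topp.npy"); g=p.mean(2).ravel()
        c=np.array([cx,cy]); 
        rr=np.hypot(P[:,0]-cx,P[:,1]-cy); dk=m&(g<60)&(rr>.02)&(rr<.043); print("mark",P[dk].mean(0),dk.sum())
        q=P[dk].mean(0)[:2]-c; print("mark dir deg",np.degrees(np.arctan2(q[1],q[0])))
```

```text
top ring 0.571438193321228 0.10503032058477402 0.05050845444202423 0.1371868005939617 1584 [0.56987429 0.10465148 0.1370168 ]
[341 118  20  20  73] [ 0.727 -0.006  0.012] [0.775 0.038 0.021]
[348 124  45  70 439] [ 0.599 -0.085  0.012] [0.761 0.021 0.026]
[ 240  130   47   44 1205] [0.622 0.158 0.012] [0.725 0.261 0.053]
[ 237  165   99   99 4042] [0.425 0.043 0.012] [0.622 0.251 0.147]
[337 229  29  30 674] [ 0.447 -0.026  0.013] [0.503 0.034 0.092]
mark [0.54949414 0.12770699 0.13785424] 21
mark dir deg 134.05935391557122
scene ring 0.5719738006591797 0.10517172515392303 0.05128387734293938 0.13660108249256453 1026 [0.57760809 0.10144488 0.13641628]
[ 301  170   56   80 3529] [0.472 0.043 0.012] [0.634 0.252 0.144]
[ 252  193   29   43 1033] [ 0.453 -0.026  0.012] [0.51  0.033 0.088]
[ 374  208   50   38 1226] [0.625 0.157 0.012] [0.726 0.261 0.048]
[262 273 103  39 652] [ 0.604 -0.085  0.012] [0.775 0.039 0.022]
```

Ring centre is at (0.5715, 0.105), with both views agreeing within 1 mm. Measured radius is 50.5 mm, as specified, and the top is at z≈0.137. All the loose objects are under 0.092 m, so fingertips at 0.118 m will pass over everything.

The plan is to orbit with the tool turning along with the ring, in four half-turn passes. Between passes I'll back off and spin the tool -180°.

First I move beside the ring with the fingers shut.

Request:
carry_out:
  increments:
    - [0.01,-0.024,0,-7.8,1]
    - [0.02,-0.049,0,-15.5,1]
    - [0.03,-0.073,0,-23.3,1]
    - [0.04,-0.097,0,-31.1,1]
    - [0.05,-0.122,0,-38.8,1]
    - [0.06,-0.146,0,-46.6,1]
    - [0.07,-0.17,0,-54.4,1]
    - [0.08,-0.194,0,-62.1,1]
    - [0.09,-0.219,0,-69.9,1]
    - [0.1,-0.243,0,-77.7,1]
    - [0.11,-0.267,0,-85.4,1]
    - [0.12,-0.292,0,-93.2,1]
    - [0.13,-0.316,0,-101,1]
    - [0.14,-0.34,0,-108.7,1]
    - [0.15,-0.365,0,-116.5,1]
    - [0.16,-0.389,0,-124.3,1]
    - [0.17,-0.413,0,-132,1]
    - [0.18,-0.437,0,-139.8,1]
    - [0.19,-0.462,0,-147.6,1]
    - [0.199,-0.486,0,-155.3,1]
  grip_force: 15

```text
time_s: 2.1
tool_pos: [0.4706, 0.1034, 0.4045]
tool_rot: [180.0, -0.0, -90.3]
force: [0.0, 0.1, 0.9]
grip_width: 0.0007
```

Request:
carry_out:
  increments:
    - [0,0,-0.03,0,1]
    - [0,0,-0.06,0,1]
    - [0,0,-0.085,0,1]
    - [0,0,-0.105,0,1]
    - [0,0,-0.105,0,1]
    - [0,0,-0.105,0,1]

```text
time_s: 2.7
tool_pos: [0.4705, 0.1046, 0.2999]
tool_rot: [180.0, -0.0, -90.0]
force: [-0.3, -0.1, 0.3]
grip_width: 0.0002
```

Run:
```python
from h import *
o=env.get_obs();print(o["qpos"],o["tool_pos"],o["tool_rot"],o["force"],o["grip_width"],o["time_s"])
for n in("scene","top"):
    p,d=env.read_camera(n); cv2.imwrite(f"pics/{n}1.png",cv2.resize(p[100:300,200:440,::-1],None,fx=3,fy=3))
```

```text
[ -39.44930427    2.26650217   24.39238565  114.65716381   -1.02693856
   63.31861475 -104.59475849] [0.4704523  0.10459512 0.29993124] [ 1.79969536e+02 -2.70912966e-02 -8.99827255e+01] [-0.33485786 -0.11657407  0.32078853] 0.0002094992576551866 2.7
```

View pics/scene1.png

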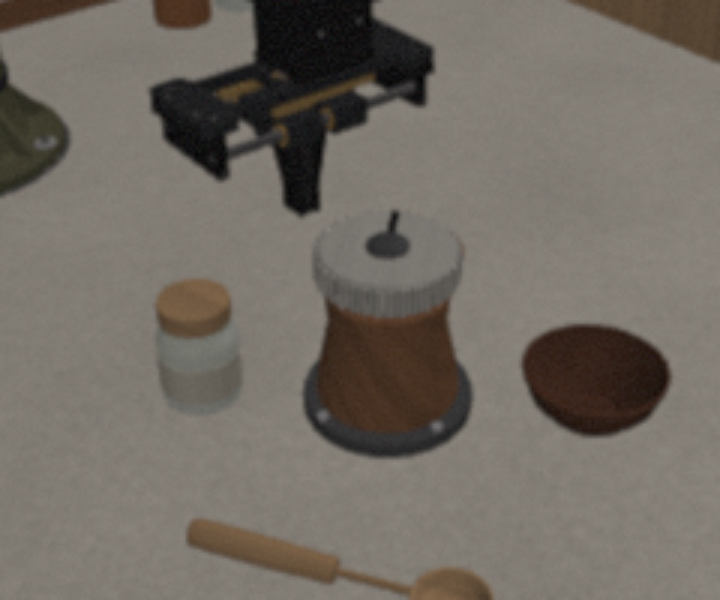

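View pics/top1.png

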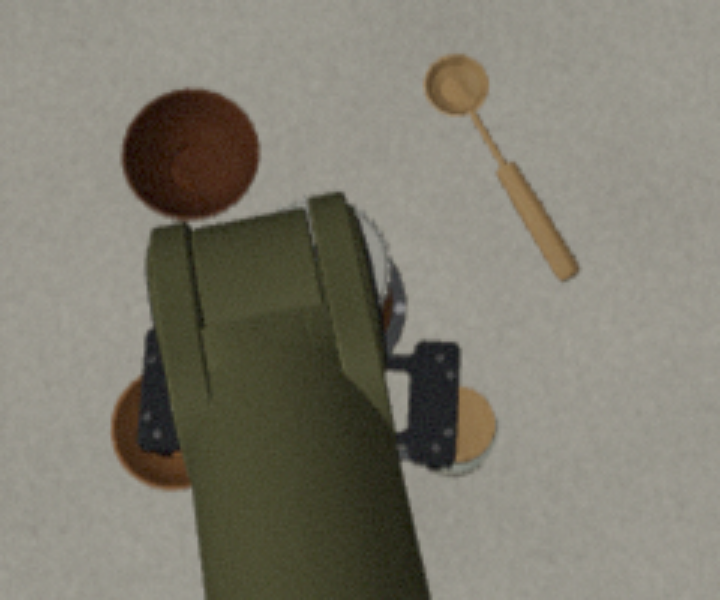

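The closed fingertips stand beside the ring, clear of the jar and bowls, and the gripper body is above everything. Now I approach slowly to find contact.

Request:
carry_out:
  increments:
    - [0.02,0,0,0,1]
    - [0.034,0,0,0,1]
    - [0.036,0,0,0,1]
    - [0.038,0,0,0,1]
    - [0.038,0,0,0,1]

```text
time_s: 3.3
tool_pos: [0.5082, 0.1047, 0.3001]
tool_rot: [-180.0, 0.0, -90.0]
force: [-0.7, 0.1, -0.7]
grip_width: 0.0004
```

Request:
carry_out:
  increments:
    - [0.001,0,0,0,1]
    - [0.002,0,0,0,1]
    - [0.002,0,0,0,1]

```text
time_s: 3.6
tool_pos: [0.5103, 0.1046, 0.2999]
tool_rot: [-180.0, 0.0, -90.0]
force: [-0.4, 0.1, 0.1]
grip_width: 0.0007
```

Request:
carry_out:
  increments:
    - [0.001,0,0,0,1]
    - [0.002,0,0,0,1]
    - [0.002,0,0,0,1]

```text
time_s: 3.9
tool_pos: [0.5116, 0.1048, 0.2995]
tool_rot: [179.8, -0.0, -90.0]
force: [-5.2, 0.3, 3.3]
grip_width: 0.0004
```

```bash
cat > orb.py <<'E'
import sys,numpy as np
# r0 f0 f1 r n extra: current commanded radius & angle, target
def orb(r0,f0,f1,r,n,jaw=1,d=(0,0)):
    R=[]
    for i in range(1,n+1):
        f=np.radians(f0+(f1-f0)*i/n); a=np.radians(f0)
        k=min(1,i/2); rr=r0+(r-r0)*k
        R.append([round(rr*np.cos(f)-r0*np.cos(a)+d[0],4),round(rr*np.sin(f)-r0*np.sin(a)+d[1],4),0,round((f1-f0)*i/n,1),jaw])
    return R
if __name__=="__main__":
    a=list(map(float,sys.argv[1:])); print(orb(*a[:4],int(a[4])))
E
python3 orb.py .0595 180 225 .0585 9
```

```text
[[np.float64(0.0007), np.float64(-0.0051), 0, 5.0, 1], [np.float64(0.0019), np.float64(-0.0102), 0, 10.0, 1], [np.float64(0.003), np.float64(-0.0151), 0, 15.0, 1], [np.float64(0.0045), np.float64(-0.02), 0, 20.0, 1], [np.float64(0.0065), np.float64(-0.0247), 0, 25.0, 1], [np.float64(0.0088), np.float64(-0.0293), 0, 30.0, 1], [np.float64(0.0116), np.float64(-0.0336), 0, 35.0, 1], [np.float64(0.0147), np.float64(-0.0376), 0, 40.0, 1], [np.float64(0.0181), np.float64(-0.0414), 0, 45.0, 1]]
```

Request:
carry_out:
  increments:
    - [0.0007,-0.0051,0,5,1]
    - [0.0019,-0.0102,0,10,1]
    - [0.003,-0.0151,0,15,1]
    - [0.0045,-0.02,0,20,1]
    - [0.0065,-0.0247,0,25,1]
    - [0.0088,-0.0293,0,30,1]
    - [0.0116,-0.0336,0,35,1]
    - [0.0147,-0.0376,0,40,1]
    - [0.0181,-0.0414,0,45,1]

```text
time_s: 4.8
tool_pos: [0.5295, 0.0619, 0.2995]
tool_rot: [179.7, 0.1, -44.8]
force: [-5.2, -3.1, 4.8]
grip_width: 0.0
```

```bash
sed -i 's/round(/float(round(/; ' orb.py; sed -i 's/print(orb(\(.*\)))$/print([[float(x) for x in r] for r in orb(\1)])/; s/float(round(/round(/' orb.py; python3 orb.py .0585 225 270 .0585 9
python3 - <<'E'
from h import *
for n in("scene",):
    p,d=env.read_camera(n); cv2.imwrite(f"pics/{n}2.png",cv2.resize(p[130:260,250:410,::-1],None,fx=4,fy=4))
E
```

```text
[[0.0038, -0.0034, 0.0, 5.0, 1.0], [0.0078, -0.0066, 0.0, 10.0, 1.0], [0.0121, -0.0093, 0.0, 15.0, 1.0], [0.0166, -0.0117, 0.0, 20.0, 1.0], [0.0214, -0.0136, 0.0, 25.0, 1.0], [0.0262, -0.0151, 0.0, 30.0, 1.0], [0.0312, -0.0162, 0.0, 35.0, 1.0], [0.0363, -0.0169, 0.0, 40.0, 1.0], [0.0414, -0.0171, 0.0, 45.0, 1.0]]
```

View pics/scene2.png

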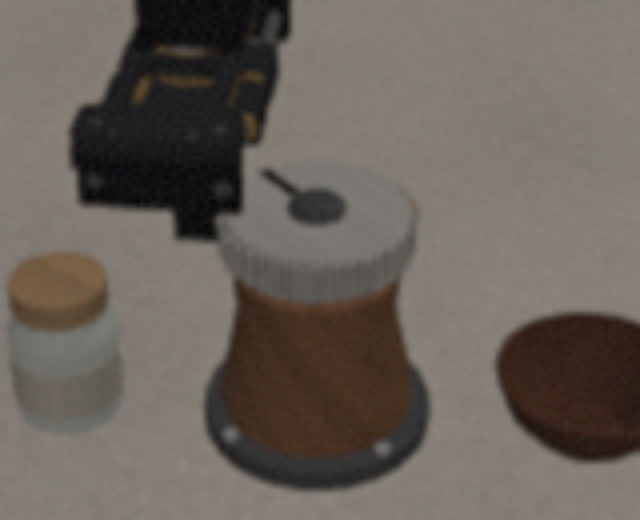

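The mark has swung counter-clockwise, from above the dome to the upper left at about (265,172), in step with the finger. Radial force is about 6 N. I continue.

Request:
carry_out:
  increments:
    - [0.0038,-0.0034,0,5,1]
    - [0.0078,-0.0066,0,10,1]
    - [0.0121,-0.0093,0,15,1]
    - [0.0166,-0.0117,0,20,1]
    - [0.0214,-0.0136,0,25,1]
    - [0.0262,-0.0151,0,30,1]
    - [0.0312,-0.0162,0,35,1]
    - [0.0363,-0.0169,0,40,1]
    - [0.0414,-0.0171,0,45,1]

```text
time_s: 5.75
tool_pos: [0.572, 0.0441, 0.2996]
tool_rot: [179.8, 0.1, 0.1]
force: [-2.3, -3.8, 2.1]
grip_width: 0.0003
```

```bash
python3 orb.py .0585 270 315 .0585 9;  python3 orb.py .0585 315 360 .0585 9
```

```text
[[0.0051, 0.0002, 0.0, 5.0, 1.0], [0.0102, 0.0009, 0.0, 10.0, 1.0], [0.0151, 0.002, 0.0, 15.0, 1.0], [0.02, 0.0035, 0.0, 20.0, 1.0], [0.0247, 0.0055, 0.0, 25.0, 1.0], [0.0293, 0.0078, 0.0, 30.0, 1.0], [0.0336, 0.0106, 0.0, 35.0, 1.0], [0.0376, 0.0137, 0.0, 40.0, 1.0], [0.0414, 0.0171, 0.0, 45.0, 1.0]]
[[0.0034, 0.0038, 0.0, 5.0, 1.0], [0.0066, 0.0078, 0.0, 10.0, 1.0], [0.0093, 0.0121, 0.0, 15.0, 1.0], [0.0117, 0.0166, 0.0, 20.0, 1.0], [0.0136, 0.0214, 0.0, 25.0, 1.0], [0.0151, 0.0262, 0.0, 30.0, 1.0], [0.0162, 0.0312, 0.0, 35.0, 1.0], [0.0169, 0.0363, 0.0, 40.0, 1.0], [0.0171, 0.0414, 0.0, 45.0, 1.0]]
```

Request:
carry_out:
  increments:
    - [0.0051,0.0006,0,5,1]
    - [0.0101,0.0019,0,10,1]
    - [0.0149,0.003,0,15,1]
    - [0.0197,0.0045,0,20,1]
    - [0.0243,0.0064,0,25,1]
    - [0.0288,0.0087,0,30,1]
    - [0.033,0.0114,0,35,1]
    - [0.037,0.0145,0,40,1]
    - [0.0407,0.0178,0,45,1]

```text
time_s: 6.65
tool_pos: [0.6137, 0.0614, 0.2998]
tool_rot: [179.8, 0.1, 45.1]
force: [0.7, -3.7, 0.3]
grip_width: 0.0002
```

```bash
python3 orb.py .0575 315 360 .0575 9
python3 - <<'E'
from h import *
for n in("scene",):
    p,d=env.read_camera(n); cv2.imwrite(f"pics/{n}3.png",cv2.resize(p[130:260,250:410,::-1],None,fx=4,fy=4))
E
```

```text
[[0.0034, 0.0037, 0.0, 5.0, 1.0], [0.0064, 0.0077, 0.0, 10.0, 1.0], [0.0091, 0.0119, 0.0, 15.0, 1.0], [0.0115, 0.0164, 0.0, 20.0, 1.0], [0.0134, 0.021, 0.0, 25.0, 1.0], [0.0149, 0.0258, 0.0, 30.0, 1.0], [0.016, 0.0307, 0.0, 35.0, 1.0], [0.0166, 0.0356, 0.0, 40.0, 1.0], [0.0168, 0.0407, 0.0, 45.0, 1.0]]
```

View pics/scene3.png

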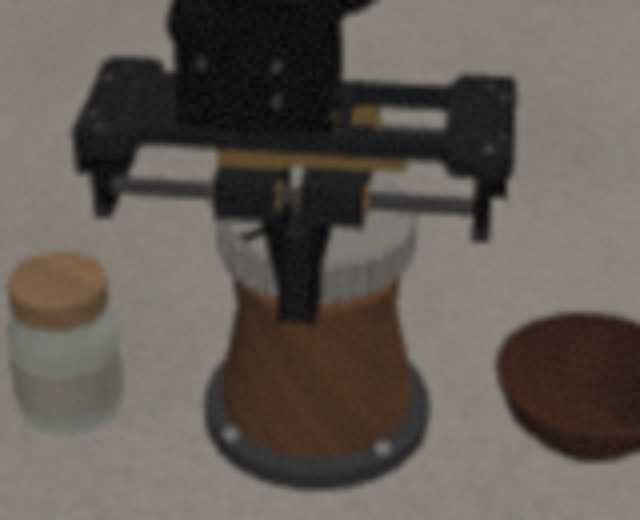

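The mark now points to the image left at (250,237), which is world -y, as expected after 135°. Radial force is only about 3 N, so I press 1 mm deeper.

Request:
carry_out:
  increments:
    - [0.003,0.0041,0,5,1]
    - [0.0057,0.0083,0,10,1]
    - [0.0084,0.0125,0,15,1]
    - [0.0106,0.0168,0,20,1]
    - [0.0125,0.0214,0,25,1]
    - [0.014,0.026,0,30,1]
    - [0.015,0.0308,0,35,1]
    - [0.0156,0.0357,0,40,1]
    - [0.0158,0.0407,0,45,1]

```text
time_s: 7.6
tool_pos: [0.6308, 0.103, 0.3001]
tool_rot: [179.5, 0.1, 90.1]
force: [7.3, -2.4, -4.4]
grip_width: 0.0007
```

Half a turn is done with 7 N at the end. Now I back off and spin -180° clear of the ring.

Request:
carry_out:
  increments:
    - [0.015,0,0,0,1]
    - [0.032,0,0,-8.5,1]
    - [0.032,0,0,-17,1]
    - [0.032,0,0,-25.5,1]
    - [0.032,0,0,-34,1]
    - [0.032,0,0,-42.5,1]
    - [0.032,0,0,-51,1]
    - [0.032,0,0,-59.5,1]
    - [0.032,0,0,-68,1]
    - [0.032,0,0,-76.5,1]
    - [0.032,0,0,-85,1]
    - [0.032,0,0,-93.5,1]
    - [0.032,0,0,-102,1]
    - [0.032,0,0,-110.5,1]
    - [0.032,0,0,-119,1]
    - [0.032,0,0,-127.5,1]
    - [0.032,0,0,-136,1]
    - [0.032,0,0,-144.5,1]
    - [0.032,0,0,-153,1]
    - [0.032,0,0,-161.5,1]

```text
time_s: 9.6
tool_pos: [0.6605, 0.105, 0.2996]
tool_rot: [-180.0, 0.0, -71.9]
force: [-0.4, 0.5, 0.2]
grip_width: 0.0004
```

Request:
carry_out:
  increments:
    - [0,0,0,-8.5,1]
    - [0,0,0,-17,1]
    - [-0.012,0,0,-18.5,1]
    - [-0.024,0,0,-18.5,1]
    - [-0.028,0,0,-18.5,1]
    - [-0.03,0,0,-18.5,1]
    - [-0.031,0,0,-18.5,1]
    - [-0.031,0,0,-18.5,1]

```text
time_s: 10.4
tool_pos: [0.6314, 0.1048, 0.3001]
tool_rot: [-179.6, -0.0, -90.0]
force: [7.2, -0.5, -5.0]
grip_width: 0.0002
```

```bash
python3 orb.py .0575 0 90 .0575 18;python3 orb.py .0575 90 180 .0575 18
python3 - <<'E'
from h import *
for n in("scene",):
    p,d=env.read_camera(n); cv2.imwrite(f"pics/{n}4.png",cv2.resize(p[130:260,250:410,::-1],None,fx=4,fy=4))
E
```

```text
[[-0.0002, 0.005, 0.0, 5.0, 1.0], [-0.0009, 0.01, 0.0, 10.0, 1.0], [-0.002, 0.0149, 0.0, 15.0, 1.0], [-0.0035, 0.0197, 0.0, 20.0, 1.0], [-0.0054, 0.0243, 0.0, 25.0, 1.0], [-0.0077, 0.0288, 0.0, 30.0, 1.0], [-0.0104, 0.033, 0.0, 35.0, 1.0], [-0.0135, 0.037, 0.0, 40.0, 1.0], [-0.0168, 0.0407, 0.0, 45.0, 1.0], [-0.0205, 0.044, 0.0, 50.0, 1.0], [-0.0245, 0.0471, 0.0, 55.0, 1.0], [-0.0287, 0.0498, 0.0, 60.0, 1.0], [-0.0332, 0.0521, 0.0, 65.0, 1.0], [-0.0378, 0.054, 0.0, 70.0, 1.0], [-0.0426, 0.0555, 0.0, 75.0, 1.0], [-0.0475, 0.0566, 0.0, 80.0, 1.0], [-0.0525, 0.0573, 0.0, 85.0, 1.0], [-0.0575, 0.0575, 0.0, 90.0, 1.0]]
[[-0.005, -0.0002, 0.0, 5.0, 1.0], [-0.01, -0.0009, 0.0, 10.0, 1.0], [-0.0149, -0.002, 0.0, 15.0, 1.0], [-0.0197, -0.0035, 0.0, 20.0, 1.0], [-0.0243, -0.0054, 0.0, 25.0, 1.0], [-0.0287, -0.0077, 0.0, 30.0, 1.0], [-0.033, -0.0104, 0.0, 35.0, 1.0], [-0.037, -0.0135, 0.0, 40.0, 1.0], [-0.0407, -0.0168, 0.0, 45.0, 1.0], [-0.044, -0.0205, 0.0, 50.0, 1.0], [-0.0471, -0.0245, 0.0, 55.0, 1.0], [-0.0498, -0.0288, 0.0, 60.0, 1.0], [-0.0521, -0.0332, 0.0, 65.0, 1.0], [-0.054, -0.0378, 0.0, 70.0, 1.0], [-0.0555, -0.0426, 0.0, 75.0, 1.0], [-0.0566, -0.0475, 0.0, 80.0, 1.0], [-0.0573, -0.0525, 0.0, 85.0, 1.0], [-0.0575, -0.0575, 0.0, 90.0, 1.0]]
```

View pics/scene4.png

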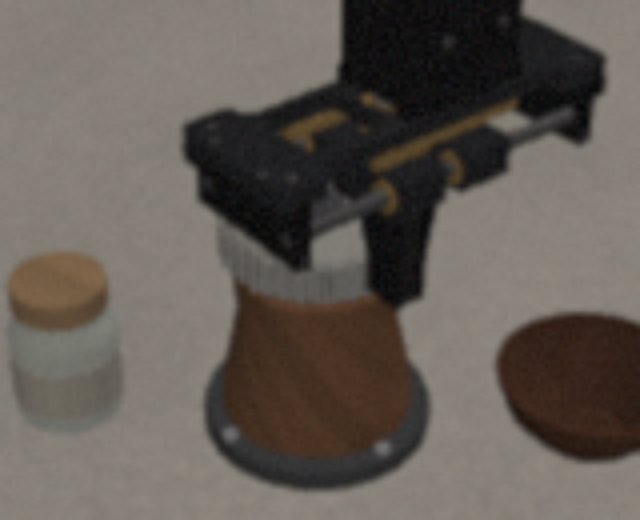

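```bash
sed -i 's#k=min(1,i/2)#k=i/n#' orb.py; python3 orb.py .0575 0 90 .0560 18;python3 orb.py .0560 90 180 .0580 18
```

```text
[[-0.0003, 0.005, 0.0, 5.0, 1.0], [-0.001, 0.01, 0.0, 10.0, 1.0], [-0.0022, 0.0148, 0.0, 15.0, 1.0], [-0.0038, 0.0196, 0.0, 20.0, 1.0], [-0.0058, 0.0241, 0.0, 25.0, 1.0], [-0.0081, 0.0285, 0.0, 30.0, 1.0], [-0.0109, 0.0326, 0.0, 35.0, 1.0], [-0.014, 0.0365, 0.0, 40.0, 1.0], [-0.0174, 0.0401, 0.0, 45.0, 1.0], [-0.0211, 0.0434, 0.0, 50.0, 1.0], [-0.025, 0.0464, 0.0, 55.0, 1.0], [-0.0292, 0.0489, 0.0, 60.0, 1.0], [-0.0337, 0.0511, 0.0, 65.0, 1.0], [-0.0382, 0.0529, 0.0, 70.0, 1.0], [-0.0429, 0.0543, 0.0, 75.0, 1.0], [-0.0477, 0.0553, 0.0, 80.0, 1.0], [-0.0526, 0.0559, 0.0, 85.0, 1.0], [-0.0575, 0.056, 0.0, 90.0, 1.0]]
[[-0.0049, -0.0001, 0.0, 5.0, 1.0], [-0.0098, -0.0006, 0.0, 10.0, 1.0], [-0.0146, -0.0016, 0.0, 15.0, 1.0], [-0.0193, -0.003, 0.0, 20.0, 1.0], [-0.0239, -0.0047, 0.0, 25.0, 1.0], [-0.0283, -0.0069, 0.0, 30.0, 1.0], [-0.0326, -0.0095, 0.0, 35.0, 1.0], [-0.0366, -0.0124, 0.0, 40.0, 1.0], [-0.0403, -0.0157, 0.0, 45.0, 1.0], [-0.0437, -0.0193, 0.0, 50.0, 1.0], [-0.0469, -0.0232, 0.0, 55.0, 1.0], [-0.0497, -0.0273, 0.0, 60.0, 1.0], [-0.0521, -0.0317, 0.0, 65.0, 1.0], [-0.0541, -0.0363, 0.0, 70.0, 1.0], [-0.0557, -0.0411, 0.0, 75.0, 1.0], [-0.0569, -0.046, 0.0, 80.0, 1.0], [-0.0577, -0.051, 0.0, 85.0, 1.0], [-0.058, -0.056, 0.0, 90.0, 1.0]]
```

Request:
carry_out:
  increments:
    - [-0.0003,0.005,0,5,1]
    - [-0.001,0.01,0,10,1]
    - [-0.0022,0.0148,0,15,1]
    - [-0.0038,0.0196,0,20,1]
    - [-0.0058,0.0241,0,25,1]
    - [-0.0081,0.0285,0,30,1]
    - [-0.0109,0.0326,0,35,1]
    - [-0.014,0.0365,0,40,1]
    - [-0.0174,0.0401,0,45,1]
    - [-0.0211,0.0434,0,50,1]
    - [-0.025,0.0464,0,55,1]
    - [-0.0292,0.0489,0,60,1]
    - [-0.0337,0.0511,0,65,1]
    - [-0.0382,0.0529,0,70,1]
    - [-0.0429,0.0543,0,75,1]
    - [-0.0477,0.0553,0,80,1]
    - [-0.0526,0.0559,0,85,1]
    - [-0.0575,0.056,0,90,1]

```text
time_s: 12.25
tool_pos: [0.5722, 0.1642, 0.3]
tool_rot: [-179.7, -0.2, 0.4]
force: [2.4, 7.1, -3.6]
grip_width: 0.0002
```

Run:
```python
from h import *
for n in("scene",):
    p,d=env.read_camera(n); cv2.imwrite(f"pics/{n}5.png",cv2.resize(p[130:260,250:410,::-1],None,fx=4,fy=4))
```

```text
(no output)
```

View pics/scene5.png

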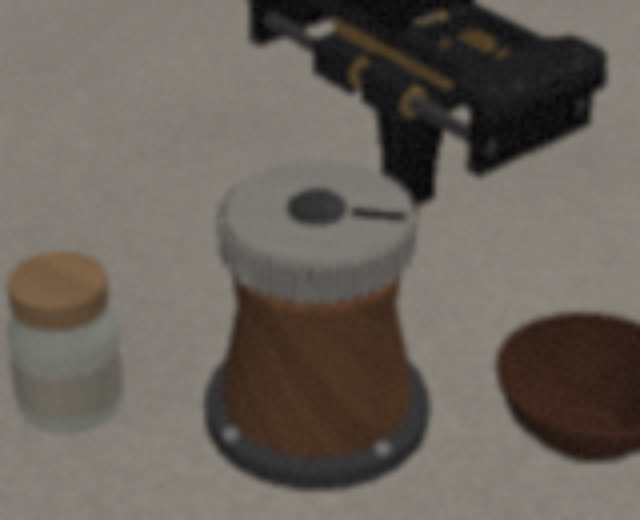

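The mark points to the right at about (380,213), which is world +45°, so the ring is at 270° with no slip. I continue.

Request:
carry_out:
  increments:
    - [-0.0049,-0.0001,0,5,1]
    - [-0.0098,-0.0006,0,10,1]
    - [-0.0146,-0.0016,0,15,1]
    - [-0.0193,-0.003,0,20,1]
    - [-0.0239,-0.0047,0,25,1]
    - [-0.0283,-0.0069,0,30,1]
    - [-0.0326,-0.0095,0,35,1]
    - [-0.0366,-0.0124,0,40,1]
    - [-0.0403,-0.0157,0,45,1]
    - [-0.0437,-0.0193,0,50,1]
    - [-0.0469,-0.0232,0,55,1]
    - [-0.0497,-0.0273,0,60,1]
    - [-0.0521,-0.0317,0,65,1]
    - [-0.0541,-0.0363,0,70,1]
    - [-0.0557,-0.0411,0,75,1]
    - [-0.0569,-0.046,0,80,1]
    - [-0.0577,-0.051,0,85,1]
    - [-0.058,-0.056,0,90,1]

```text
time_s: 14.1
tool_pos: [0.5123, 0.1062, 0.2996]
tool_rot: [-179.7, -0.1, 90.3]
force: [-7.1, 2.1, 4.8]
grip_width: 0.0005
```

Request:
carry_out:
  increments:
    - [-0.015,0,0,0,1]
    - [-0.032,0,0,-8.5,1]
    - [-0.032,0,0,-17,1]
    - [-0.032,0,0,-25.5,1]
    - [-0.032,0,0,-34,1]
    - [-0.032,0,0,-42.5,1]
    - [-0.032,0,0,-51,1]
    - [-0.032,0,0,-59.5,1]
    - [-0.032,0,0,-68,1]
    - [-0.032,0,0,-76.5,1]
    - [-0.032,0,0,-85,1]
    - [-0.032,0,0,-93.5,1]
    - [-0.032,0,0,-102,1]
    - [-0.032,0,0,-110.5,1]
    - [-0.032,0,0,-119,1]
    - [-0.032,0,0,-127.5,1]
    - [-0.032,0,0,-136,1]
    - [-0.032,0,0,-144.5,1]
    - [-0.032,0,0,-153,1]
    - [-0.032,0,0,-161.5,1]

```text
time_s: 16.1
tool_pos: [0.4823, 0.1046, 0.3]
tool_rot: [-180.0, 0.0, -71.9]
force: [0.0, -0.2, 0.4]
grip_width: 0.0005
```

Request:
carry_out:
  increments:
    - [0,0,0,-8.5,1]
    - [0,0,0,-17,1]
    - [0.012,0,0,-18.5,1]
    - [0.024,0,0,-18.5,1]
    - [0.028,0,0,-18.5,1]
    - [0.03,0,0,-18.5,1]
    - [0.032,0,0,-18.5,1]
    - [0.032,0,0,-18.5,1]

```text
time_s: 16.9
tool_pos: [0.5124, 0.1049, 0.2994]
tool_rot: [179.6, -0.0, -89.9]
force: [-9.4, -0.4, 6.7]
grip_width: 0.0006
```

```bash
python3 orb.py .058 180 270 .0565 18;python3 orb.py .0565 270 360 .057 18
python3 - <<'E'
from h import *
for n in("scene",):
    p,d=env.read_camera(n); cv2.imwrite(f"pics/{n}6.png",cv2.resize(p[130:260,250:410,::-1],None,fx=4,fy=4))
E
```

```text
[[0.0003, -0.005, 0.0, 5.0, 1.0], [0.001, -0.01, 0.0, 10.0, 1.0], [0.0022, -0.0149, 0.0, 15.0, 1.0], [0.0038, -0.0197, 0.0, 20.0, 1.0], [0.0058, -0.0243, 0.0, 25.0, 1.0], [0.0082, -0.0288, 0.0, 30.0, 1.0], [0.011, -0.0329, 0.0, 35.0, 1.0], [0.0141, -0.0369, 0.0, 40.0, 1.0], [0.0175, -0.0405, 0.0, 45.0, 1.0], [0.0213, -0.0438, 0.0, 50.0, 1.0], [0.0253, -0.0468, 0.0, 55.0, 1.0], [0.0295, -0.0494, 0.0, 60.0, 1.0], [0.0339, -0.0516, 0.0, 65.0, 1.0], [0.0386, -0.0534, 0.0, 70.0, 1.0], [0.0433, -0.0548, 0.0, 75.0, 1.0], [0.0482, -0.0558, 0.0, 80.0, 1.0], [0.0531, -0.0564, 0.0, 85.0, 1.0], [0.058, -0.0565, 0.0, 90.0, 1.0]]
[[0.0049, 0.0002, 0.0, 5.0, 1.0], [0.0098, 0.0008, 0.0, 10.0, 1.0], [0.0146, 0.0018, 0.0, 15.0, 1.0], [0.0194, 0.0033, 0.0, 20.0, 1.0], [0.0239, 0.0052, 0.0, 25.0, 1.0], [0.0283, 0.0074, 0.0, 30.0, 1.0], [0.0325, 0.0101, 0.0, 35.0, 1.0], [0.0365, 0.013, 0.0, 40.0, 1.0], [0.0401, 0.0164, 0.0, 45.0, 1.0], [0.0435, 0.02, 0.0, 50.0, 1.0], [0.0465, 0.0239, 0.0, 55.0, 1.0], [0.0492, 0.0281, 0.0, 60.0, 1.0], [0.0515, 0.0325, 0.0, 65.0, 1.0], [0.0535, 0.037, 0.0, 70.0, 1.0], [0.055, 0.0418, 0.0, 75.0, 1.0], [0.0561, 0.0466, 0.0, 80.0, 1.0], [0.0568, 0.0515, 0.0, 85.0, 1.0], [0.057, 0.0565, 0.0, 90.0, 1.0]]
```

View pics/scene6.png

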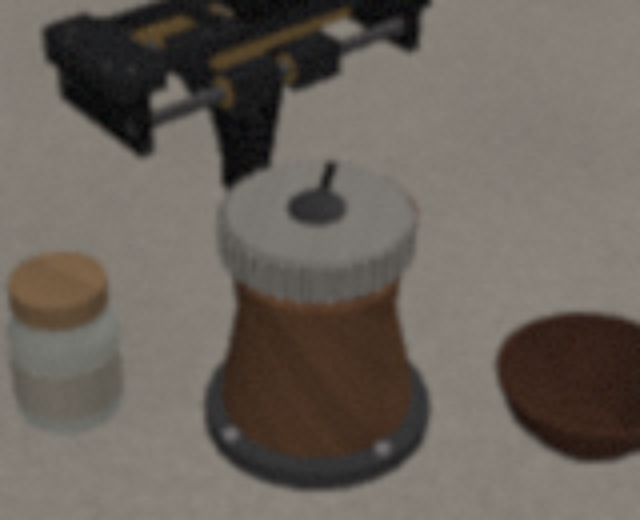

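The mark is back over the spout at about (328,178), as at the start. One turn is done, and I repeat the cycle for the second.

Request:
carry_out:
  increments:
    - [0.0003,-0.005,0,5,1]
    - [0.001,-0.01,0,10,1]
    - [0.0022,-0.0149,0,15,1]
    - [0.0038,-0.0197,0,20,1]
    - [0.0058,-0.0243,0,25,1]
    - [0.0082,-0.0288,0,30,1]
    - [0.011,-0.0329,0,35,1]
    - [0.0141,-0.0369,0,40,1]
    - [0.0175,-0.0405,0,45,1]
    - [0.0213,-0.0438,0,50,1]
    - [0.0253,-0.0468,0,55,1]
    - [0.0295,-0.0494,0,60,1]
    - [0.0339,-0.0516,0,65,1]
    - [0.0386,-0.0534,0,70,1]
    - [0.0433,-0.0548,0,75,1]
    - [0.0482,-0.0558,0,80,1]
    - [0.0531,-0.0564,0,85,1]
    - [0.058,-0.0565,0,90,1]

```text
time_s: 18.75
tool_pos: [0.5719, 0.0448, 0.2993]
tool_rot: [179.7, 0.1, 0.2]
force: [-2.2, -6.2, 1.7]
grip_width: 0.0002
```

Request:
carry_out:
  increments:
    - [0.0049,0.0002,0,5,1]
    - [0.0098,0.0008,0,10,1]
    - [0.0146,0.0018,0,15,1]
    - [0.0194,0.0033,0,20,1]
    - [0.0239,0.0052,0,25,1]
    - [0.0283,0.0074,0,30,1]
    - [0.0325,0.0101,0,35,1]
    - [0.0365,0.013,0,40,1]
    - [0.0401,0.0164,0,45,1]
    - [0.0435,0.02,0,50,1]
    - [0.0465,0.0239,0,55,1]
    - [0.0492,0.0281,0,60,1]
    - [0.0515,0.0325,0,65,1]
    - [0.0535,0.037,0,70,1]
    - [0.055,0.0418,0,75,1]
    - [0.0561,0.0466,0,80,1]
    - [0.0568,0.0515,0,85,1]
    - [0.057,0.0565,0,90,1]

```text
time_s: 20.55
tool_pos: [0.6312, 0.1032, 0.2995]
tool_rot: [179.6, 0.1, 90.2]
force: [8.1, -1.1, -4.7]
grip_width: 0.0005
```

Request:
carry_out:
  increments:
    - [0.015,0,0,0,1]
    - [0.032,0,0,-8.5,1]
    - [0.032,0,0,-17,1]
    - [0.032,0,0,-25.5,1]
    - [0.032,0,0,-34,1]
    - [0.032,0,0,-42.5,1]
    - [0.032,0,0,-51,1]
    - [0.032,0,0,-59.5,1]
    - [0.032,0,0,-68,1]
    - [0.032,0,0,-76.5,1]
    - [0.032,0,0,-85,1]
    - [0.032,0,0,-93.5,1]
    - [0.032,0,0,-102,1]
    - [0.032,0,0,-110.5,1]
    - [0.032,0,0,-119,1]
    - [0.032,0,0,-127.5,1]
    - [0.032,0,0,-136,1]
    - [0.032,0,0,-144.5,1]
    - [0.032,0,0,-153,1]
    - [0.032,0,0,-161.5,1]

```text
time_s: 22.55
tool_pos: [0.6613, 0.1046, 0.2995]
tool_rot: [-180.0, -0.0, -71.8]
force: [0.2, 0.1, -0.8]
grip_width: 0.0004
```

Request:
carry_out:
  increments:
    - [0,0,0,-8.5,1]
    - [0,0,0,-17,1]
    - [-0.012,0,0,-18.5,1]
    - [-0.024,0,0,-18.5,1]
    - [-0.028,0,0,-18.5,1]
    - [-0.03,0,0,-18.5,1]
    - [-0.0315,0,0,-18.5,1]
    - [-0.0315,0,0,-18.5,1]

```text
time_s: 23.35
tool_pos: [0.6313, 0.1047, 0.3]
tool_rot: [-179.6, -0.0, -90.0]
force: [6.7, -0.6, -4.9]
grip_width: 0.0009
```

Request:
carry_out:
  increments:
    - [-0.0003,0.005,0,5,1]
    - [-0.001,0.01,0,10,1]
    - [-0.0022,0.0148,0,15,1]
    - [-0.0038,0.0196,0,20,1]
    - [-0.0058,0.0241,0,25,1]
    - [-0.0081,0.0285,0,30,1]
    - [-0.0109,0.0326,0,35,1]
    - [-0.014,0.0365,0,40,1]
    - [-0.0174,0.0401,0,45,1]
    - [-0.0211,0.0434,0,50,1]
    - [-0.025,0.0464,0,55,1]
    - [-0.0292,0.0489,0,60,1]
    - [-0.0337,0.0511,0,65,1]
    - [-0.0382,0.0529,0,70,1]
    - [-0.0429,0.0543,0,75,1]
    - [-0.0477,0.0553,0,80,1]
    - [-0.0526,0.0559,0,85,1]
    - [-0.0575,0.056,0,90,1]

```text
time_s: 25.15
tool_pos: [0.5719, 0.1642, 0.3]
tool_rot: [-179.7, -0.1, 0.4]
force: [-0.1, 7.3, -1.6]
grip_width: 0.0003
```

Run:
```python
from h import *
for n in("scene",):
    p,d=env.read_camera(n); cv2.imwrite(f"pics/{n}7.png",cv2.resize(p[130:260,250:410,::-1],None,fx=4,fy=4))
```

```text
(no output)
```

View pics/scene7.png

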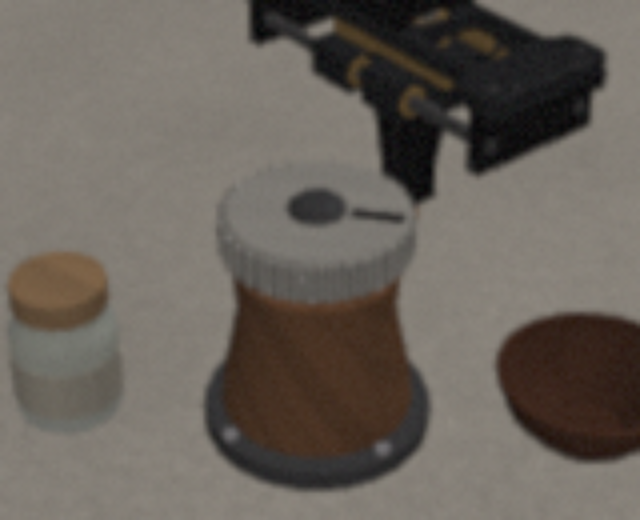

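The mark is to the right again at about (380,214), matching 630°. Now the last quarter turn, then back off and lift.

Request:
carry_out:
  increments:
    - [-0.0049,-0.0001,0,5,1]
    - [-0.0098,-0.0006,0,10,1]
    - [-0.0146,-0.0016,0,15,1]
    - [-0.0193,-0.003,0,20,1]
    - [-0.0239,-0.0047,0,25,1]
    - [-0.0283,-0.0069,0,30,1]
    - [-0.0326,-0.0095,0,35,1]
    - [-0.0366,-0.0124,0,40,1]
    - [-0.0403,-0.0157,0,45,1]
    - [-0.0437,-0.0193,0,50,1]
    - [-0.0469,-0.0232,0,55,1]
    - [-0.0497,-0.0273,0,60,1]
    - [-0.0521,-0.0317,0,65,1]
    - [-0.0541,-0.0363,0,70,1]
    - [-0.0557,-0.0411,0,75,1]
    - [-0.0569,-0.046,0,80,1]
    - [-0.0577,-0.051,0,85,1]
    - [-0.058,-0.056,0,90,1]

```text
time_s: 27.0
tool_pos: [0.5123, 0.1049, 0.2996]
tool_rot: [-179.6, -0.0, 90.3]
force: [-7.9, 0.3, 6.0]
grip_width: 0.0008
```

Request:
carry_out:
  increments:
    - [-0.01,0,0,0,1]
    - [-0.03,0,0,0,1]
    - [-0.035,0,0.03,0,1]
    - [-0.035,0,0.07,0,1]
    - [-0.035,0.04,0.1,0,1]
    - [-0.035,0.085,0.1,0,1]
    - [-0.035,0.13,0.1,0,1]
    - [-0.035,0.17,0.1,0,1]
    - [-0.035,0.21,0.1,0,1]
    - [-0.035,0.25,0.1,0,1]
    - [-0.035,0.25,0.1,0,1]
    - [-0.035,0.25,0.1,0,1]

```text
time_s: 28.2
tool_pos: [0.4785, 0.3556, 0.3993]
tool_rot: [-180.0, 0.0, 90.1]
force: [0.6, -0.4, -0.2]
grip_width: 0.0003
```

Run:
```python
from h import *
for n in("scene","top"):
    p,d=env.read_camera(n); cv2.imwrite(f"pics/{n}8.png",p[:,:,::-1])
    q=np.load(n+"p.npy"); df=(abs(p.astype(int)-q).max(2)>60).astype(np.uint8); df=cv2.morphologyEx(df,cv2.MORPH_OPEN,np.ones((3,3)))
    k,l,s,c=cv2.connectedComponentsWithStats(df); print(n,[list(map(int,x)) for x in s[1:]])
o=env.get_obs();print(o["tool_pos"],o["force"],abs(o["joint_velocities"]).max())
```

```text
scene [[135, 0, 10, 15, 125], [187, 11, 5, 5, 24], [137, 20, 3, 4, 12], [426, 20, 3, 3, 9], [186, 22, 7, 23, 115], [380, 24, 3, 3, 9], [137, 31, 5, 12, 52], [384, 32, 22, 25, 351], [386, 36, 3, 4, 12], [141, 44, 3, 4, 12], [373, 45, 4, 6, 18], [131, 51, 13, 48, 203], [190, 53, 9, 39, 182], [425, 53, 4, 4, 15], [421, 54, 3, 3, 9], [425, 61, 4, 3, 12], [355, 63, 4, 4, 15], [367, 66, 3, 3, 9], [361, 69, 3, 3, 9], [383, 72, 16, 28, 296]]
top [[61, 113, 34, 33, 555], [62, 128, 4, 5, 18], [33, 137, 4, 3, 12], [19, 139, 13, 13, 99], [41, 141, 6, 4, 21], [71, 142, 3, 3, 9], [22, 144, 214, 256, 28516], [0, 321, 43, 66, 1797]]
[0.47944908 0.35335097 0.39975809] [-0.4857783  -0.71741115  0.82904211] 0.5940864170107126
```

View pics/top8.png

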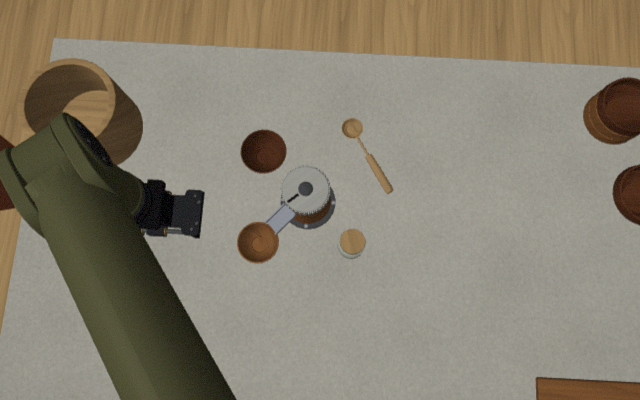

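View pics/scene8.png

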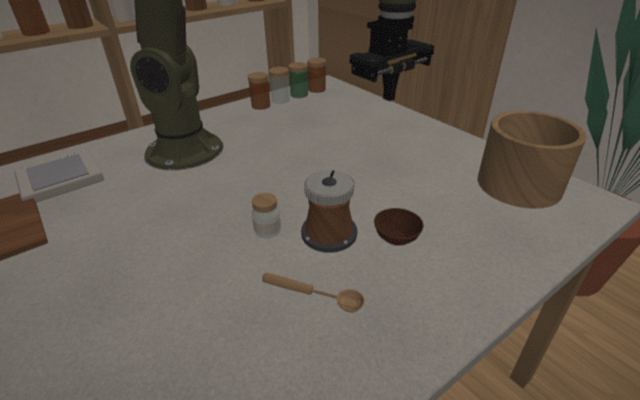

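The mark at (293,198) in the top view is over the spout. The bowls, jar and spoon sit at their starting pixels, and the arm is clear with near-zero wrist force.

```bash
python3 -c "
from cell import env
print(env.sign_off())"
```

```text
the job is handed in; nothing more can be done
None
```

The ring is two full turns loose and the job is handed in; `sign_off` gives no verdict. I rolled it counter-clockwise with the closed fingertips in four half-turn passes. Between passes I backed off and spun the tool -180°.

- **Ring position:** camera looks at 45°, 135°, 270°, 360° and 630° each showed the dark line where it should be, so there was no visible slip. In the last pictures it is back over the spout for the second time. I judged its angle by eye rather than measuring it.
- **Force:** the readings I took while rolling showed about 3 to 9 N of sideways press on the rim, far below the 60 N limit. It fell to about 3 N early in the first pass, so I pressed slightly deeper from there.
- **Other objects:** comparing the first and last pictures from both cameras showed no change at the bowls, jar or spoon.
- **Finish:** the arm stopped clear at about 28 s with only noise-level wrist force. No check failed or disagreed.

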